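# Reset the tripped pressure cut-out through the guard and restart the unit

### The job

The condensing unit has stopped because one of its two pressure cut-outs has tripped: under the guard its reset lever stands up, while the other one lies down. Reach down through the guard window over the tripped cut-out with the fingertips and press that lever fully home without touching the guard, then draw out and push the raised round start button on the two-button station all the way in and let it go. Nothing is to be gripped or lifted: leave the other lever, the mushroom-headed stop button and the things lying around as they are.

Things in the scene. Friction and masses are not known exactly. Their poses are not given: they have to be found in the camera images.
- tripped_window (a point): Centre of the guard window over the tripped cut-out, level with the top of the window's rubber edge trim (168 mm above the bench, the highest part of the guard). The opening is 70 mm along this frame's x and 90 mm along its y; z is up. The lever lies under it, along y, hinged at its +y end.
- tripped_pad (a point): Middle of the upper face of the thumb pad of the tripped cut-out's reset lever: the point to press. Black plastic pad 22 mm wide and 30 mm long, on a dark steel lever, 46 mm from the hinge; it moves with the lever. Fully up it is about 9 mm below tripped_window and at y = +2 mm in its frame; fully home it is level, 32 mm below tripped_window, at x = 0, y = -8 mm in its frame.
- lever_tripped (a joint): Reset lever of the tripped cut-out, rad: 0 = fully up (tripped), 0.55 = pressed fully home against its stop. It is stiff (about 5 N at the pad) and stays where it is left; no spring. Starts between 0 and 0.12.
- healthy_window (a point): Centre of the guard window over the other, healthy cut-out; same form and frame as tripped_window, 124 mm beside it along y.
- lever_healthy (a joint): Reset lever of the healthy cut-out, same form; lies home at 0.55 from the start. To be left alone.
- guard: Fixed grey sheet-steel hood over both cut-outs, 116 mm (x) by 264 mm (y), flat top 165 mm above the bench, with two windows of 70 by 90 mm side by side along y, each with a 4 mm black rubber edge trim rising to 168 mm. Origin on the bench under the middle of the guard; z up. On its +x side stand the unit's black compressor dome and blue receiver, up to 164 mm high.
- start_top (a point): Centre of the top of the start button: plain black round button, 29 mm across, standing 11 mm proud of its steel collar, top 74 mm above the bench at rest, on a grey two-button box 160 mm (x) by 80 mm (y). Pressed straight down.
- start (a joint): Travel of the start button, m: 0 = out, 0.006 = fully in. Springs back; about 5 N to push fully in.
- stop_top (a point): Centre of the top of the stop button: black mushroom head 40 mm across, top 90 mm above the bench, 70 mm from the start button on the same box. Not to be pressed.
- stop (a joint): Travel of the stop button, m: 0 = out, 0.006 = in. Springs back.
- spanner: Loose steel spanner, 170 mm long, lying on the bench to the left of the unit. Bystander.
- leak_spray: Loose white bottle, 54 mm across and 150 mm tall, standing on the bench beyond the spanner; origin under its centre. Bystander.
- tee: Loose copper tube tee, 85 mm tall and 27 mm across, standing on end beyond the two-button box; origin under its centre. Bystander.
Things that resemble listed ones, but are neither listed nor needed, are in the scene too. Leave any blue or red look-alike of the part that bears start_top alone.

How it is judged:
By the outcome, as a careful person would: the job done as asked, in the order asked, and still so for the second after the job is handed in, with the robot touching nothing.
It also fails if it takes over 45 s, if anything falls off the work surface, if the arm or the gripper's body presses on something with over 40 N, if the wrist force passes 120 N, or if a joint passes its speed limit or range.

### The arm

A 7-joint arm with a two-finger parallel gripper is mounted at the origin on the work surface. World frame = base frame: x ahead of the robot, y to its left, z up, the work surface at z = 0. Lengths are in mm, angles in degrees, forces in N, time in s.
With the tool pointing down it reaches from about 425 to 825 mm from the base axis. Payload 3.6 kg.
Tool frame: the origin (TCP) lies midway between the tips of the shut fingers; the grasp point (between the pads) lies arm.hold_point_z behind it (arm.hold_point_z is the distance from the TCP to the grasp point, in mm); y points along the fingers, x is the direction in which the jaws open and shut, and the axes are right-handed (so a half turn about y gives the same grasp; the last joint's range is limited). The gripper opens to 85 mm and grips with 20 to 120 N. Pads are 22 mm wide; open, the fingers measure 114 mm over their backs; the gripper's body (76 mm by 85 mm) begins 54 mm behind the grasp point. The pads swing forward as they close: fully open they stand 13 mm farther back than shut.
Start: joints at [69.013, 35.231, -0.722, 81.555, 0.464, 63.22, -2.315], TCP at [216.654, -612.8, 231.297] pointing down, gripper open.
Joint ranges: [-178.69, 178.69], [-17.37, 117.87], [-77.05, 75.6], [15.02, 138.74], [-78.02, 258.01], [0.78, 113.62], [-162.83, 162.83]. Speed limits (degrees/s): [159.86, 159.86, 180, 180, 180, 180, 180].

### API

Orientations are given as [roll, pitch, yaw] about the fixed x, y, z axes, in that order (R = Rz(yaw) Ry(pitch) Rx(roll)).
In Python, from bench import arm, vision, ticket gives the robot as it stands.
- The arm moves only by the tool apply_moves, never from a script. Its argument "targets" is a list that holds one entry, the list of rows, each a list of 6 numbers: the shift along the tool's x, y, z in m, then the turn, a rotation vector about the tool's x, y, z in degrees. A call has 1 to 8 rows; each row is the pose to reach, as a shift and turn from the pose commanded when the call began, along the tool's axes at that moment; what a row does not reach only later rows make up. A row lasts 1/10 s, in which the tool goes at most 50 mm and 8.59 degrees, less where a joint would pass 70% of its speed; a pose out of reach is approached as far as the arm can. A call with a gripper value outside its range is refused whole. "hand" is the gripper's target within -1 to 1 (shut at 1, half-way at 0, fully open at -1), set as the call begins (left out, the last holds). The fingers move at their own pace and stop on an object; the grip force is fixed at half the most. Time passes only in rows, so rows that repeat a pose let the fingers close. It gives the time, the measured TCP pose, the force and the opening at its end, in the units of the state.
- arm.sense(): the state, without advancing time (a new reading comes with each control period).
- vision.snapshot(name): name is "side" or "top" or "wrist"; returns the picture (400x640x3 uint8, blue, green, red); there is no depth.
- vision.camera_params(name): a dict with "camera_matrix" (3x3 intrinsics, pixels), "distortion" ([k1, k2, p1, p2, k3] as OpenCV has them; the pictures are not rectified), "R" (3x3) and "t" (3): a world point X has camera coordinates R X + t. Camera axes: x right, y down, z forward; pixel columns grow to the right and rows downward; lengths in mm; the calibration is good to about 2 mm. A picture is of the moment at which its call begins: read the wrist's pose just before it. camera_params takes no time and is no camera call; for the wrist camera it gives the pose at the moment of the call.
- ticket.hand_in(): hands the job in, once; it reports no verdict.
The state is a dict: "clock": time; "joints": joint angles; "joint_velocities": joint speeds; "joint_efforts": joint torques, N m; "position": TCP position; "ee_rot": TCP orientation; "contact_force": force on the tool from outside, world axes, zero at the start; "torque": the same for the moment, N m; "width": opening from 0.0 (shut) to 1.0 (fully open).
Only numpy, scipy, OpenCV 4.12 (cv2) and the standard library are available. Lean on these libraries where they do the work, as an engineer would, in place of code of your own. Each camera call takes 0.05 s, during which the arm holds its last target.

## Working session

There is one attempt and no reset: what is moved stays moved. The work goes in short steps, Python scripts to look and compute and a tool call to move; the robot and the scene stay as the last step left them, time stands still between calls to the robot, and variables do not carry over. Pictures are saved under pics/ and viewed, and the job is handed in when it is done.

Besides the shell and the picture viewer there is one more tool, called after "Call:" as a command line: name --argument value ..., lists and objects as JSON in quotes. apply_moves: Moves the arm, as the interface text tells. Its arguments: {"type":"object","properties":{"targets":{"type":"array","items":{"type":"array","items":{"type":"array","items":{"type":"number"}}}},"hand":{"type":"number"}},"required":["targets"]}

```bash
mkdir -p pics; ls
python3 - <<'E'
from bench import arm, vision
import cv2
s=arm.sense(); print(s['clock'],s['position'],s['ee_rot'],s['width'],s['contact_force'], arm.hold_point_z)
for n in ['side','top','wrist']:
    p=vision.camera_params(n); print(n,p)
    cv2.imwrite(f'pics/{n}0.png',vision.snapshot(n))
E
```

```text
pics
0.0 [ 216.38763563 -612.09571722  230.1103244 ] [-90.00271719   0.15125319 -70.52874959] 0.9985321342635707 [-0.2193372  -0.62053884  0.27375525] 18.700000000000003
side {'camera_matrix': array([[446.77712267,   0.        , 321.31344743],
       [  0.        , 446.77712267, 201.25557078],
       [  0.        ,   0.        ,   1.        ]]), 'distortion': array([-0.07433326,  0.        ,  0.        ,  0.        ,  0.        ]), 'R': array([[-0.80696347, -0.59055596, -0.00732248],
       [-0.41012754,  0.56925287, -0.71256337],
       [ 0.42497689, -0.57200946, -0.70156954]]), 't': array([ 361.87904014,  342.93767603, 1038.45303333])}
top {'camera_matrix': array([[377.36192612,   0.        , 315.0818179 ],
       [  0.        , 377.36192612, 197.5283177 ],
       [  0.        ,   0.        ,   1.        ]]), 'distortion': array([0.0140102, 0.       , 0.       , 0.       , 0.       ]), 'R': array([[-0.0163793 , -0.9998472 , -0.00610767],
       [-0.99717991,  0.01678244, -0.07314762],
       [ 0.07323895,  0.00489234, -0.99730242]]), 't': array([ -60.51193037,  522.63607707, 1280.64512713])}
wrist {'camera_matrix': array([[286.15196867,   0.        , 319.26751682],
       [  0.        , 286.15196867, 203.12578279],
       [  0.        ,   0.        ,   1.        ]]), 'distortion': array([-0.0177446,  0.       ,  0.       ,  0.       ,  0.       ]), 'R': array([[ 0.33263036, -0.94305678, -0.00097885],
       [-0.90894112, -0.32087357,  0.26620705],
       [-0.25136245, -0.08765883, -0.96391537]]), 't': array([-648.85477951,  -33.42227068,  378.74985495])}
```

View pics/top0.png

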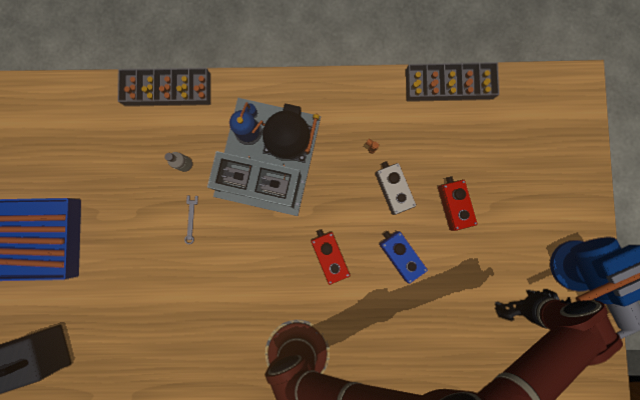

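View pics/side0.png

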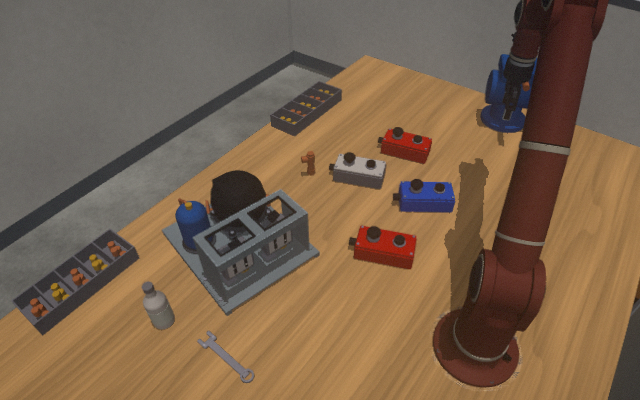

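View pics/wrist0.png

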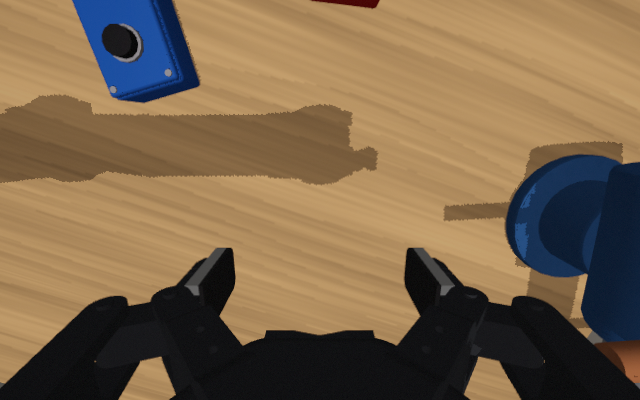

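Run:
```python
import cv2,numpy as np
t=cv2.imread('pics/top0.png'); s=cv2.imread('pics/side0.png')
cv2.imwrite('pics/t_guard.png',cv2.resize(t[140:220,200:320],None,fx=6.5,fy=6.5,interpolation=cv2.INTER_CUBIC))
cv2.imwrite('pics/s_guard.png',cv2.resize(s[180:310,180:330],None,fx=4.5,fy=4.5,interpolation=cv2.INTER_CUBIC))
a=cv2.resize(t[150:225,365:425],None,fx=6,fy=6,interpolation=cv2.INTER_CUBIC)
b=cv2.resize(s[140:200,320:395],None,fx=5.5,fy=5.5,interpolation=cv2.INTER_CUBIC)
h=max(a.shape[0],b.shape[0]);o=np.zeros((h,a.shape[1]+b.shape[1],3),np.uint8);o[:a.shape[0],:a.shape[1]]=a;o[:b.shape[0],a.shape[1]:]=b
cv2.imwrite('pics/box.png',o);print(o.shape)
```

```text
(450, 772, 3)
```

View pics/t_guard.png

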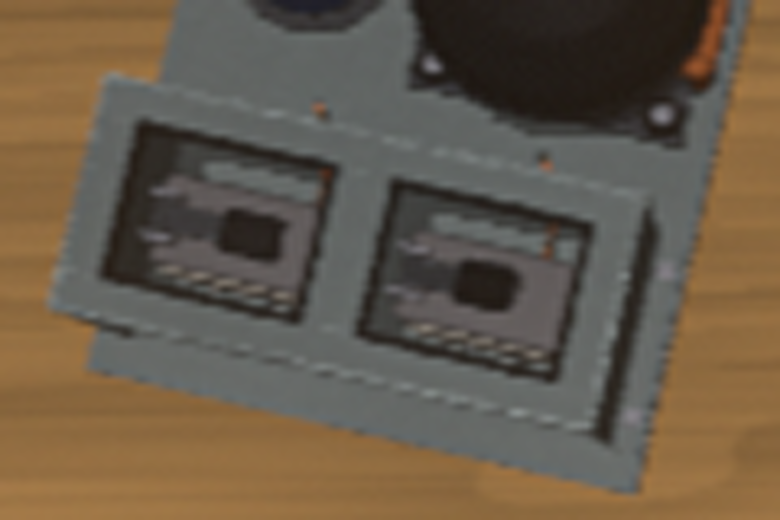

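View pics/s_guard.png

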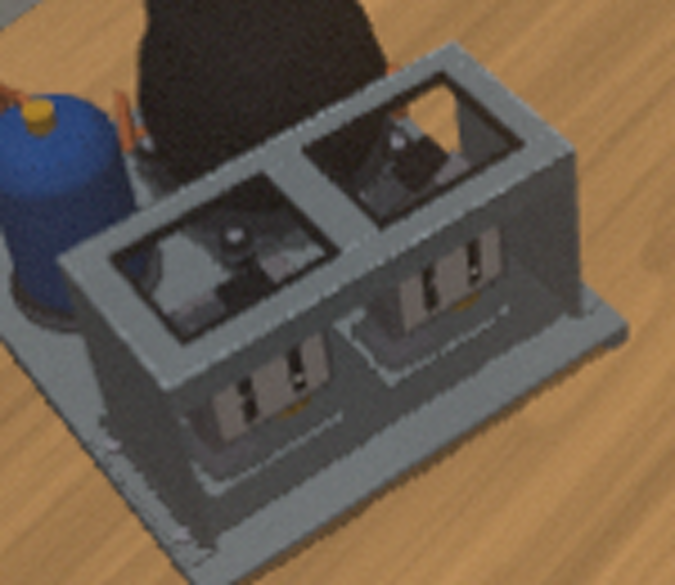

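View pics/box.png

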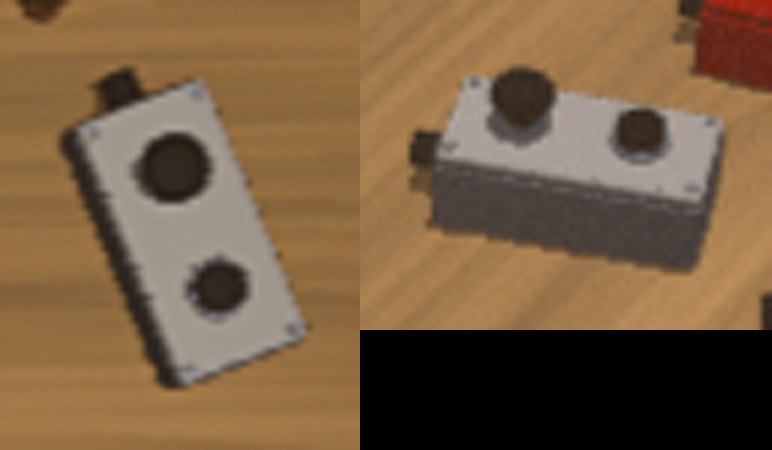

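```bash
cat > h.py <<'E'
import numpy as np,cv2
from bench import arm,vision
def ray(n,uv,p=None):
    p=p or vision.camera_params(n)
    q=cv2.undistortPoints(np.array([[uv]],float),p['camera_matrix'],p['distortion']).ravel()
    R=np.array(p['R']);t=np.array(p['t'])
    c=-R.T@t; d=R.T@np.array([q[0],q[1],1]); return c,d/np.linalg.norm(d)
def onz(n,uv,z,p=None):
    c,d=ray(n,uv,p); return c+d*(z-c[2])/d[2]
def tri(r):
    A=sum(np.eye(3)-np.outer(d,d) for c,d in r); b=sum((np.eye(3)-np.outer(d,d))@c for c,d in r)
    X=np.linalg.solve(A,b); return X,[np.linalg.norm((np.eye(3)-np.outer(d,d))@(X-c)) for c,d in r]
def proj(n,X,p=None):
    p=p or vision.camera_params(n)
    return cv2.projectPoints(np.array(X,float).reshape(-1,1,3),cv2.Rodrigues(np.array(p['R']))[0],np.array(p['t']),p['camera_matrix'],p['distortion'])[0].reshape(-1,2)
E
python3 - <<'E'
from h import *
np.set_printoptions(precision=1,suppress=True)
T=lambda x,y:(200+(x+.5)/6.5-.5,140+(y+.5)/6.5-.5)
S=lambda x,y:(180+(x+.5)/4.5-.5,180+(y+.5)/4.5-.5)
g=[onz('top',T(*c),165) for c in[(110,75),(650,195),(600,435),(50,305)]]
gs=[onz('side',S(*c),165) for c in[(62,262),(455,42),(575,155),(170,385)]]
for n,q in(('top',g),('side',gs)):
    print(n,np.array(q),[np.linalg.norm(q[i]-q[i-1]) for i in range(4)],np.mean(q,0))
for n,q in(('L',[(140,122),(337,165),(298,322),(103,275)]),('R',[(395,182),(592,228),(555,380),(360,335)])):
    q=[onz('top',T(*c),167) for c in q]; print(n,np.mean(q,0),[np.linalg.norm(q[i]-q[i-1]) for i in range(4)])
for n,q in(('L',[(112,255),(265,175),(338,248),(183,340)]),('R',[(303,150),(443,73),(522,145),(383,225)])):
    q=[onz('side',S(*c),167) for c in q]; print(n,np.mean(q,0),[np.linalg.norm(q[i]-q[i-1]) for i in range(4)])
print(tri([ray('top',T(253,235)),ray('side',S(245,285))]))
print(tri([ray('top',T(485,287)),ray('side',S(425,160))]))
# buttons
B=lambda x,y:(365+(x+.5)/6-.5,150+(y+.5)/6-.5)
C=lambda x,y:(320+(x-360+.5)/5.5-.5,140+(y+.5)/5.5-.5)
print(onz('top',B(218,287),74),onz('side',C(640,130),74),tri([ray('top',B(218,287)),ray('side',C(640,130))]))
print(onz('top',B(175,167),90),onz('side',C(523,97),90),tri([ray('top',B(175,167)),ray('side',C(523,97))]))
E
```

```text
top [[659.5 231.8 165. ]
 [597.8 -23.7 165. ]
 [484.6   1.3 165. ]
 [550.3 259.9 165. ]] [np.float64(112.76830732209758), np.float64(262.8641281788013), np.float64(115.89926878027806), np.float64(266.75761971288114)] [573.  117.3 165. ]
side [[658.2 233.1 165. ]
 [597.7 -22.9 165. ]
 [483.7   9.1 165. ]
 [551.8 256.9 165. ]] [np.float64(109.08866826759487), np.float64(263.05018913295504), np.float64(118.46644132019875), np.float64(257.00957714314336)] [572.8 119.1 165. ]
L [588.6 179.5 167. ] [np.float64(74.56275393888896), np.float64(95.69928414527345), np.float64(76.51739044238708), np.float64(94.80224739079114)]
R [558.  59. 167.] [np.float64(74.21821099489347), np.float64(95.71352404242572), np.float64(73.84520115105596), np.float64(94.2598912122182)]
L [590.  177.7 167. ] [np.float64(74.93576275369995), np.float64(94.87201136309268), np.float64(70.98456236800098), np.float64(96.46462621596356)]
R [559.9  58.7 167. ] [np.float64(75.53732294885086), np.float64(96.65307949475307), np.float64(75.98332146816178), np.float64(94.04573149256618)]
(array([586.7, 170.9, 136.1]), [np.float64(1.0769379034599598), np.float64(1.0769379034599036)])
(array([555.9,  55.4, 156.1]), [np.float64(0.564478080766481), np.float64(0.5644780807664281)])
[ 513.1 -351.9   74. ] [ 512.6 -350.9   74. ] (array([ 513.2, -352.1,   72.9]), [np.float64(0.025293536948422308), np.float64(0.0252935369485286)])
[ 577.8 -327.2   90. ] [ 573.  -319.8   90. ] (array([ 578.8, -329. ,   81.3]), [np.float64(0.05451841186481722), np.float64(0.0545184118648468)])
```

```bash
cat >> h.py <<'E'
from scipy.spatial.transform import Rotation as Ro
def plan(pos,yaw=None):
    s=arm.sense(); R0=Ro.from_euler('xyz',s['ee_rot'],degrees=True)
    yaw=s['ee_rot'][2] if yaw is None else yaw
    R1=Ro.from_euler('xyz',[-90,0,yaw],degrees=True)
    d=np.array(pos)-s['position']
    print('now',s['clock'].__round__(2),np.round(s['position'],1),np.round(s['ee_rot'],2),'F',np.round(s['contact_force'],1),'w',round(s['width'],3))
    print('shift',np.round(R0.inv().apply(d)/1000,4),'turn',np.round((R0.inv()*R1).as_rotvec(degrees=True),2),'dist',np.linalg.norm(d).round(1))
E
python3 - <<'E'
from h import *
plan((480,-300,270),-85)
plan((559,57,270),-104.2)
E
```

```text
now 0.15 [ 216.4 -612.3  230.4] [-90.     0.11 -70.53] F [-0.6  0.7 -0.6] w 1.0
shift [-0.2066 -0.0392  0.3526] turn [ 0.02 14.47 -0.11] dist 410.6
now 0.15 [ 216.4 -612.3  230.4] [-90.     0.11 -70.53] F [-0.6  0.7 -0.6] w 1.0
shift [-0.5169 -0.0386  0.5461] turn [ 0.04 33.67 -0.11] dist 752.9
```

Call:
apply_moves --targets '[[[-0.01,-0.03,0.02,0,0,0],[-0.03,-0.039,0.06,0,3,0],[-0.055,-0.039,0.1,0,5,0],[-0.08,-0.039,0.14,0,7,0],[-0.105,-0.039,0.18,0,9,0],[-0.13,-0.039,0.22,0,11,0],[-0.155,-0.039,0.26,0,13,0],[-0.18,-0.039,0.3,0,14,0]]]' --hand 1

```text
clock: 0.95
position: [440.3, -341.3, 270.2]
ee_rot: [-90.0, 0.0, -84.6]
contact_force: [0.7, -0.9, 0.5]
width: 0.006
```

Run:
```python
from h import *
plan((559,57,270),-104.2)
```

```text
now 0.95 [ 440.3 -341.3  270.2] [-9.001e+01  1.000e-02 -8.459e+01] F [ 0.7 -0.9  0.5] w 0.006
shift [-3.853e-01  3.000e-04  1.557e-01] turn [ 2.000e-02  1.961e+01 -1.000e-02] dist 415.6
```

Call:
apply_moves --targets '[[[-0.04,0,0.016,0,2,0],[-0.085,0,0.034,0,4,0],[-0.13,0,0.052,0,6,0],[-0.175,0,0.07,0,9,0],[-0.22,0,0.088,0,11,0],[-0.265,0,0.106,0,14,0],[-0.31,0,0.124,0,17,0],[-0.35,0,0.14,0,19.6,0]]]'

```text
clock: 1.75
position: [545.6, 21.5, 270.2]
ee_rot: [-90.0, 0.0, -104.1]
contact_force: [0.8, -0.7, -0.2]
width: -0.001
```

Call:
apply_moves --targets '[[[-0.02,0,0.006,0,0,0],[-0.02,0,0.006,0,0,0]]]'

```text
clock: 1.95
position: [556.8, 41.7, 269.8]
ee_rot: [-90.0, 0.1, -103.7]
contact_force: [0.1, -0.0, -0.7]
width: -0.002
```

Run:
```python
from h import *
plan((559,57,270),-104.2)
p=vision.camera_params('wrist'); im=vision.snapshot('wrist'); cv2.imwrite('pics/w1.png',im)
import pickle; pickle.dump(p,open('w1.pkl','wb'))
print(-p['R'].T@p['t'], p['R'][2])
print(proj('wrist',[[559,59,168],[557,51,136],[589,179,168]],p))
```

```text
now 1.95 [556.8  41.7 269.8] [ -90.05    0.15 -103.67] F [ 0.1 -0.  -0.7] w -0.002
shift [-0.0154 -0.0002 -0.0015] turn [ 0.05  0.53 -0.15] dist 15.5
[622.87770739  25.95806274 412.80550094] [-0.25830384  0.06465464 -0.96389777]
[[300.66124866 205.57250829]
 [310.98879853 196.81460584]
 [162.49651215 204.76072829]]
```

View pics/w1.png

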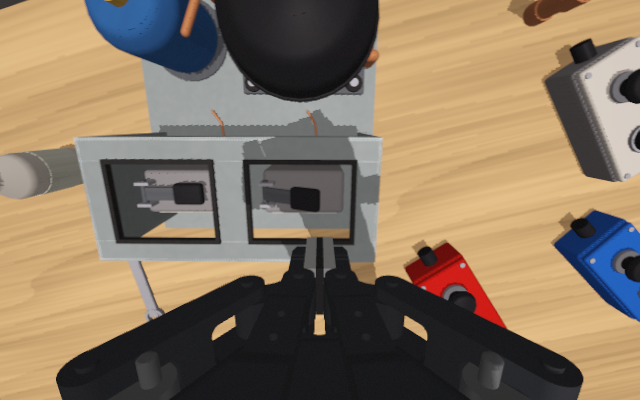

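Run:
```python
import cv2
im=cv2.imread('pics/w1.png')
cv2.imwrite('pics/w1c.png',cv2.resize(im[125:285,230:390],None,fx=3.7,fy=3.7,interpolation=cv2.INTER_CUBIC))
```

```text
(no output)
```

View pics/w1c.png

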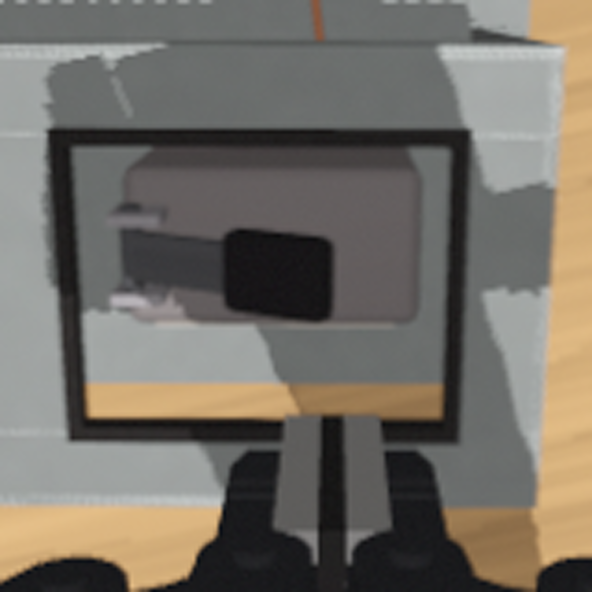

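Run:
```python
from h import *
import pickle; p=pickle.load(open('w1.pkl','rb'))
W=lambda x,y:(230+(x+.5)/3.7-.5,125+(y+.5)/3.7-.5)
np.set_printoptions(precision=1,suppress=True)
for q in ([(48,128),(470,130),(458,440),(70,438)],[(75,146),(449,148),(443,419),(86,418)]):
    q=np.array([onz('wrist',W(*c),168,p) for c in q]);print(q.mean(0),[np.linalg.norm(q[i]-q[i-1]) for i in range(4)])
    v=(q[0]+q[3]-q[1]-q[2]); print('yaw',np.degrees(np.arctan2(-v[0],v[1])))
pd=W(278,275); print(onz('wrist',pd,156,p))
T=lambda x,y:(200+(x+.5)/6.5-.5,140+(y+.5)/6.5-.5)
S=lambda x,y:(180+(x+.5)/4.5-.5,180+(y+.5)/4.5-.5)
print(tri([ray('top',T(485,287)),ray('side',S(425,160)),ray('wrist',pd,p)]))
# tip
print(proj('wrist',[arm.sense()['position']],p))
```

```text
[561.3  58.7 168. ] [np.float64(77.12866980910195), np.float64(97.28047522062799), np.float64(77.09100947558781), np.float64(96.95753856991107)]
yaw -13.988382613683564
[561.9  58.2 168. ] [np.float64(67.61343488341711), np.float64(86.58337779047095), np.float64(67.30589608357192), np.float64(88.70266849043342)]
yaw -13.932092509065107
[561.1  55.3 156. ]
(array([558. ,  55.1, 153. ]), [np.float64(1.7052631992418041), np.float64(1.9622445710440504), np.float64(2.3935696619858184)])
[[326.6 253.1]]
```

Run:
```python
from h import *
plan((559,52.5,185),-104)
```

```text
now 2.0 [556.1  38.4 269.8] [ -90.06   -0.   -103.91] F [-0.6  1.  -0.1] w -0.0
shift [-0.0144  0.0848 -0.0005] turn [0.06 0.09 0.  ] dist 86.0
```

Call:
apply_moves --targets '[[[-0.013,0.02,0,0,0,0],[-0.013,0.045,0,0,0,0],[-0.013,0.065,0,0,0,0],[-0.013,0.08,0,0,0,0],[-0.013,0.08,0,0,0,0],[-0.013,0.08,0,0,0,0]]]'

```text
clock: 2.6
position: [559.3, 47.6, 190.6]
ee_rot: [-90.0, -0.0, -104.3]
contact_force: [0.5, 0.1, 0.1]
width: -0.002
```

Run:
```python
from h import *
plan((559,52.5,185),-104)
print(arm.sense()['joint_velocities'].round(2))
p=vision.camera_params('wrist'); im=vision.snapshot('wrist')
import pickle; pickle.dump(p,open('w2.pkl','wb'))
s=arm.sense();plan((559,52.5,185),-104)
R=Ro.from_euler('xyz',s['ee_rot'],degrees=True)
print(proj('wrist',[s['position'],s['position']+R.apply([0,0,11]),s['position']+R.apply([0,0,-11])],p))
cv2.imwrite('pics/w2c.png',cv2.resize(im[100:350,200:450],None,fx=2.4,fy=2.4,interpolation=cv2.INTER_CUBIC))
si=vision.snapshot('side');cv2.imwrite('pics/s2c.png',cv2.resize(si[130:290,200:360],None,fx=3.7,fy=3.7,interpolation=cv2.INTER_CUBIC))
```

```text
now 2.6 [559.3  47.6 190.6] [-8.9990e+01 -5.0000e-02 -1.0426e+02] F [0.5 0.1 0.1] w -0.002
shift [-0.0047  0.0056 -0.0015] turn [-0.01 -0.26  0.05] dist 7.5
[-0.33 -1.   -0.38 -1.3  -0.08 -0.07 -0.09]
now 2.65 [559.8  48.  191.2] [ -89.92   -0.   -104.23] F [ 0.   0.  -0.3] w 0.0
shift [-0.0042  0.0062 -0.0019] turn [-0.08 -0.23  0.  ] dist 7.7
[[319.38762044 253.17365625]
 [319.36427134 234.249928  ]
 [319.41006757 271.37333878]]
```

View pics/w2c.png

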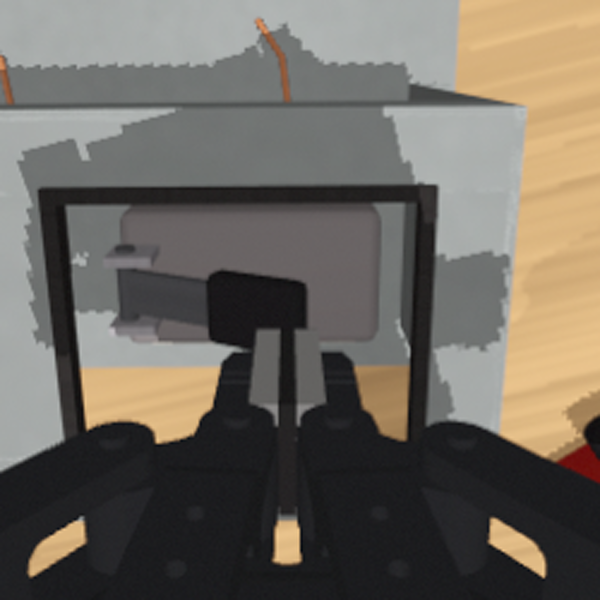

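View pics/s2c.png

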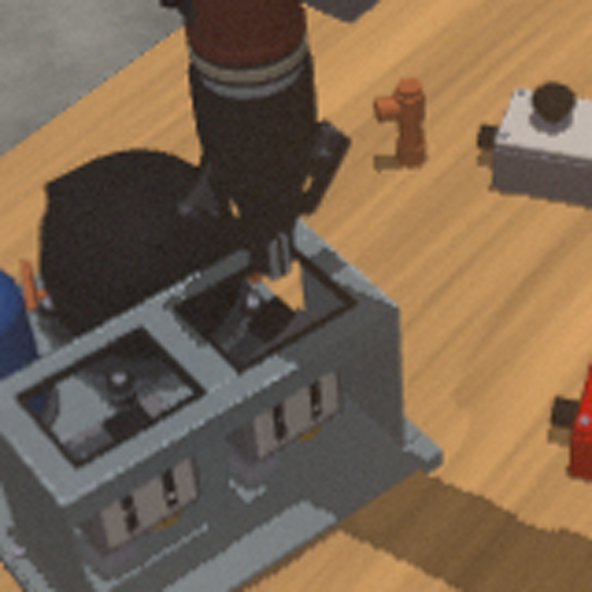

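Run:
```python
from h import *
import pickle; p=pickle.load(open('w2.pkl','rb'))
s=arm.sense();R=Ro.from_euler('xyz',s['ee_rot'],degrees=True);o=s['position']
for c in [(285,330),(225,355),(205,415),(130,425),(80,435),(0,480),(355,355),(450,425),(490,430),(548,560),(30,560)]:
    uv=(200+c[0]/2.4,100+c[1]/2.4); C,d=ray('wrist',uv,p); C=R.inv().apply(C-o); d=R.inv().apply(d)
    print(c,[np.round((C+d*(z-C[2])/d[2])[:2],1).tolist() for z in (14,11,0,-11)])
print(C)
```

```text
(285, 330) [[0.1, -11.8], [0.1, -4.5], [0.0, 22.2], [0.0, 48.9]]
(225, 355) [[-11.1, -24.0], [-11.8, -17.3], [-14.1, 6.9], [-16.4, 31.1]]
(205, 415) [[-12.4, -46.3], [-13.1, -40.9], [-15.7, -21.3], [-18.2, -1.6]]
(130, 425) [[-23.4, -49.3], [-24.7, -44.1], [-29.6, -25.0], [-34.4, -6.0]]
(80, 435) [[-30.2, -52.1], [-31.9, -47.1], [-38.1, -28.6], [-44.3, -10.2]]
(0, 480) [[-37.6, -63.4], [-39.7, -59.0], [-47.4, -42.8], [-55.1, -26.7]]
(355, 355) [[13.1, -24.1], [13.8, -17.5], [16.5, 6.7], [19.2, 30.9]]
(450, 425) [[25.0, -49.5], [26.4, -44.3], [31.5, -25.3], [36.6, -6.3]]
(490, 430) [[30.6, -51.0], [32.3, -45.9], [38.6, -27.2], [44.8, -8.6]]
(548, 560) [[29.2, -78.6], [30.8, -75.1], [36.7, -62.0], [42.7, -49.0]]
(30, 560) [[-28.3, -78.4], [-29.8, -74.8], [-35.7, -61.7], [-41.5, -48.6]]
[ 1.24106997e-01 -1.42117962e+02  6.76050599e+01]
```

Call:
apply_moves --targets '[[[-0.0055,0.0,-0.002,0,0,0],[-0.0055,0.01,-0.002,0,0,0],[-0.0055,0.02,-0.002,0,0,0],[-0.0055,0.023,-0.002,0,0,0],[-0.0055,0.023,-0.002,0,0,0],[-0.0055,0.023,-0.002,0,0,0]]]'

```text
clock: 3.3
position: [558.8, 54.9, 167.2]
ee_rot: [-90.0, -0.0, -104.1]
contact_force: [0.6, 0.2, 0.6]
width: 0.001
```

Run:
```python
from h import *
plan((558.8,53.75,136),-104)
p=vision.camera_params('wrist'); im=vision.snapshot('wrist')
cv2.imwrite('pics/w3c.png',cv2.resize(im[100:350,200:450],None,fx=2.4,fy=2.4,interpolation=cv2.INTER_CUBIC))
```

```text
now 3.3 [558.8  54.9 167.2] [-9.0010e+01 -1.0000e-02 -1.0414e+02] F [0.6 0.2 0.6] w 0.001
shift [0.0012 0.0312 0.0003] turn [ 0.01 -0.14  0.01] dist 31.2
```

View pics/w3c.png

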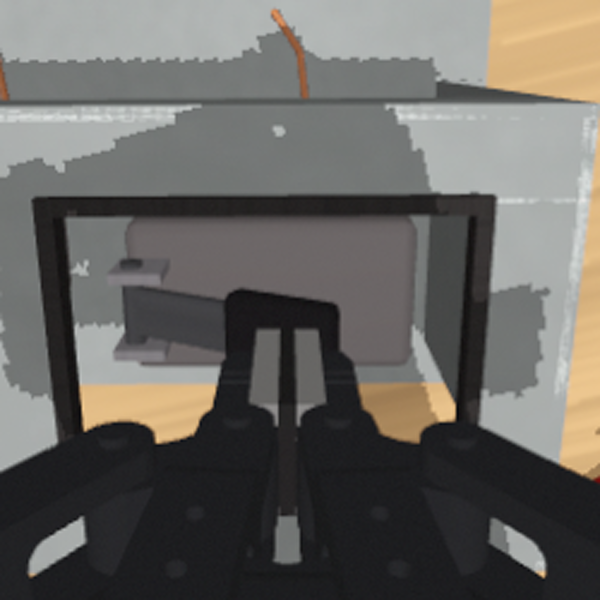

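Call:
apply_moves --targets '[[[0.001,0.004,0,0,0,0],[0.001,0.008,0,0,0,0],[0.001,0.012,0,0,0,0],[0.001,0.016,0,0,0,0],[0.001,0.02,0,0,0,0],[0.001,0.024,0,0,0,0],[0.001,0.027,0,0,0,0],[0.001,0.027,0,0,0,0]]]'

```text
clock: 4.15
position: [558.9, 53.0, 140.3]
ee_rot: [-89.9, -0.0, -104.2]
contact_force: [-0.1, -1.4, 1.3]
width: -0.0
```

Run:
```python
from h import *
plan((558.8,53.75,136),-104)
im=vision.snapshot('wrist')
cv2.imwrite('pics/w4c.png',cv2.resize(im[100:350,200:450],None,fx=2.4,fy=2.4,interpolation=cv2.INTER_CUBIC))
si=vision.snapshot('side');cv2.imwrite('pics/s4c.png',cv2.resize(si[130:290,200:360],None,fx=3.7,fy=3.7,interpolation=cv2.INTER_CUBIC))
```

```text
now 4.15 [558.9  53.  140.3] [-8.9950e+01 -4.0000e-02 -1.0419e+02] F [-0.1 -1.4  1.3] w -0.0
shift [-0.0007  0.0043 -0.0003] turn [-0.05 -0.19  0.04] dist 4.3
```

View pics/w4c.png

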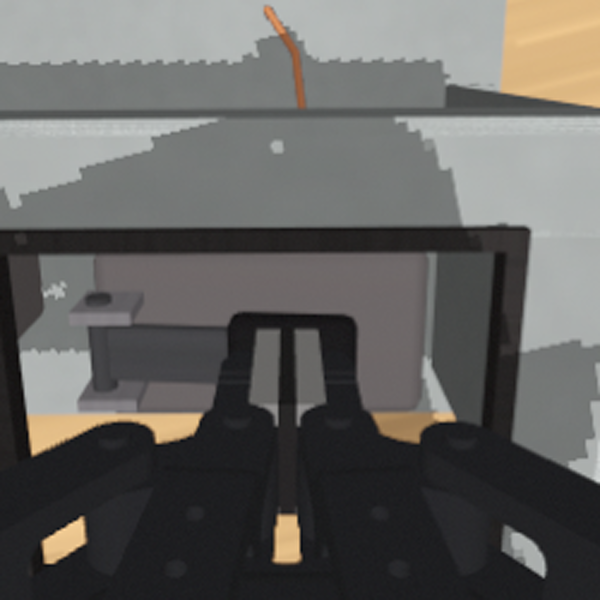

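View pics/s4c.png

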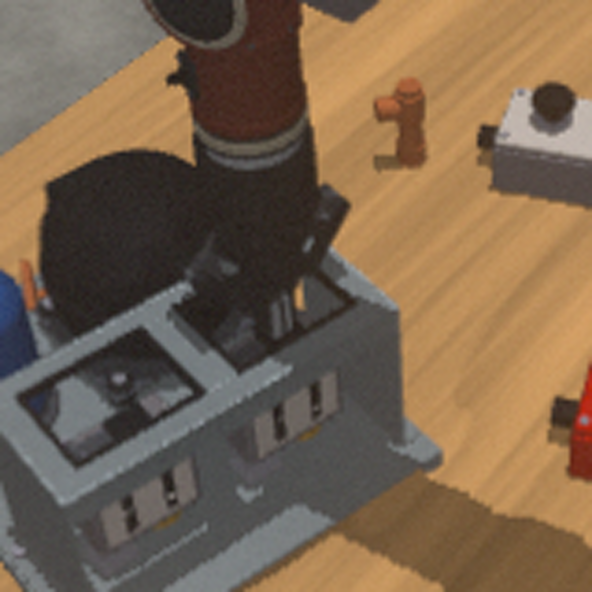

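Call:
apply_moves --targets '[[[0,0.002,0,0,0,0],[0,0.004,0,0,0,0],[0,0.005,0,0,0,0],[0,0.005,0,0,0,0]]]'

```text
clock: 4.65
position: [558.5, 53.6, 135.5]
ee_rot: [-90.0, -0.0, -104.1]
contact_force: [-0.8, -2.9, 6.5]
width: -0.002
```

Call:
apply_moves --targets '[[[0,0.001,0,0,0,0],[0,0.002,0,0,0,0],[0,0.002,0,0,0,0]]]'

```text
clock: 4.95
position: [558.5, 53.6, 135.2]
ee_rot: [-90.0, -0.0, -104.2]
contact_force: [-4.5, -2.6, 13.9]
width: 0.001
```

Call:
apply_moves --targets '[[[0,0.0015,0,0,0,0],[0,0.0015,0,0,0,0],[0,0.0015,0,0,0,0]]]'

```text
clock: 5.25
position: [558.6, 53.6, 134.9]
ee_rot: [-89.9, -0.0, -104.2]
contact_force: [-6.8, -3.0, 21.8]
width: 0.003
```

Run:
```python
from h import *
plan((558.8,53.75,136),-104)
im=vision.snapshot('wrist')
cv2.imwrite('pics/w5c.png',cv2.resize(im[100:350,200:450],None,fx=2.4,fy=2.4,interpolation=cv2.INTER_CUBIC))
```

```text
now 5.25 [558.6  53.6 134.9] [ -89.93   -0.   -104.15] F [-6.8 -3.  21.8] w 0.003
shift [-0.0002 -0.0011  0.0001] turn [-0.07 -0.15  0.  ] dist 1.1
```

View pics/w5c.png

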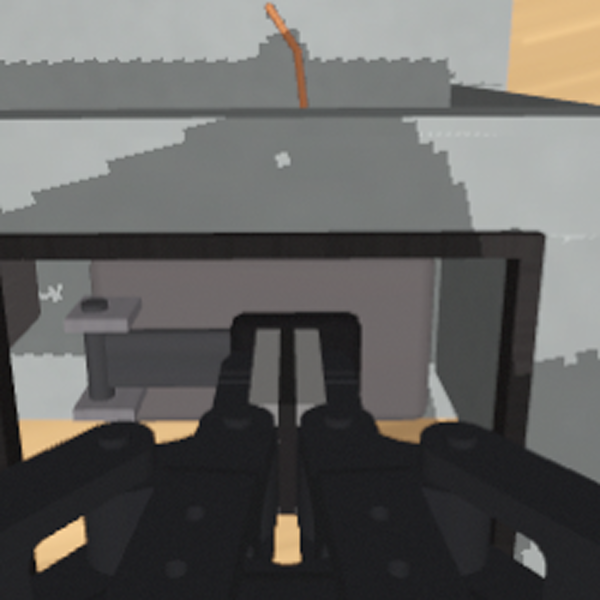

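Call:
apply_moves --targets '[[[0,-0.005,0,0,0,0],[0,-0.015,0,0,0,0],[0,-0.03,0,0,0,0],[0,-0.05,0,0,0,0],[0,-0.075,0,0,0,0],[0,-0.1,0,0,0,0],[0,-0.12,0,0,0,0],[0,-0.12,0,0,0,0]]]'

```text
clock: 6.1
position: [560.2, 55.2, 254.5]
ee_rot: [-89.7, 0.2, -104.1]
contact_force: [0.2, 0.5, -0.5]
width: 0.001
```

Run:
```python
from h import *
plan((513,-351.5,250),-104)
im=vision.snapshot('wrist')
cv2.imwrite('pics/w6c.png',im)
si=vision.snapshot('side');cv2.imwrite('pics/s6c.png',cv2.resize(si[130:310,180:360],None,fx=3.3,fy=3.3,interpolation=cv2.INTER_CUBIC))
```

```text
now 6.1 [560.2  55.2 254.5] [ -89.7     0.19 -104.07] F [ 0.2  0.5 -0.5] w 0.001
shift [0.406  0.0034 0.0531] turn [-0.3  -0.07 -0.19] dist 409.4
```

View pics/w6c.png

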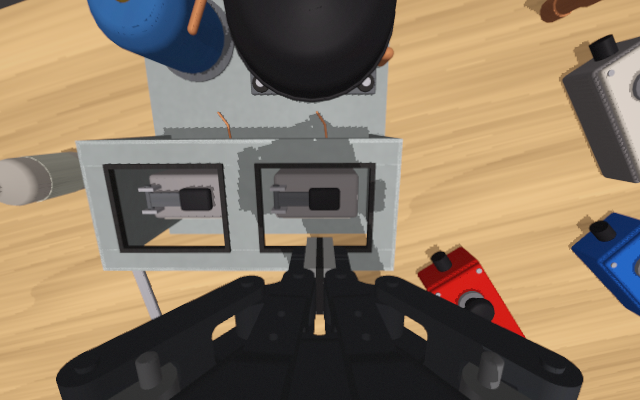

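View pics/s6c.png

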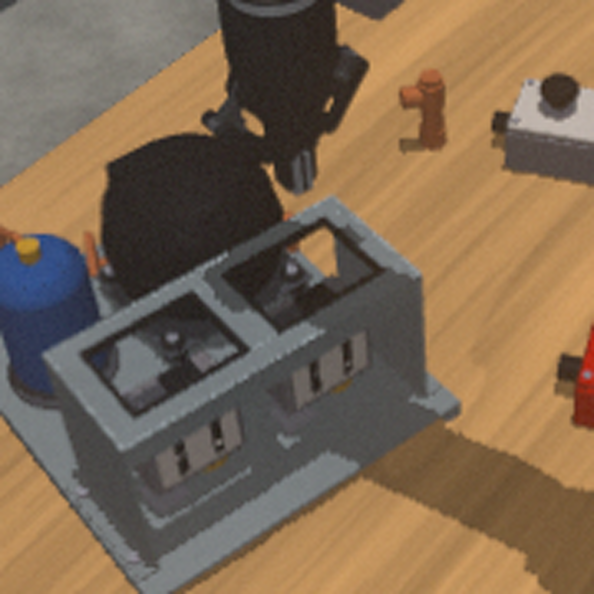

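Call:
apply_moves --targets '[[[0.03,0,0.004,0,-2,0],[0.07,0,0.009,0,-5,0],[0.115,0,0.015,0,-9,0],[0.16,0,0.021,0,-13,0],[0.205,0,0.027,0,-17,0],[0.25,0,0.033,0,-21,0],[0.295,0,0.039,0,-25,0],[0.34,0,0.045,0,-29,0]]]'

```text
clock: 7.0
position: [518.1, -287.6, 249.8]
ee_rot: [-90.1, 0.2, -74.9]
contact_force: [1.5, -0.1, -0.1]
width: 0.0
```

Run:
```python
from h import *
plan((513,-351.5,160),-72)
```

```text
now 7.0 [ 518.1 -287.6  249.8] [-90.13   0.18 -74.93] F [ 1.5 -0.1 -0.1] w 0.0
shift [ 0.0607  0.0897 -0.0213] turn [ 0.12 -2.93 -0.18] dist 110.3
```

Call:
apply_moves --targets '[[[0.02,0.01,-0.007,0,-3,0],[0.045,0.03,-0.015,0,-3,0],[0.057,0.05,-0.02,0,-3,0],[0.057,0.07,-0.02,0,-3,0],[0.057,0.08,-0.02,0,-3,0],[0.057,0.08,-0.02,0,-3,0],[0.057,0.08,-0.02,0,-3,0]]]'

```text
clock: 7.7
position: [515.0, -346.1, 171.8]
ee_rot: [-90.0, 0.0, -72.1]
contact_force: [0.4, 0.8, 0.1]
width: 0.001
```

Run:
```python
from h import *
plan((513,-351.5,100),-72)
p=vision.camera_params('wrist'); im=vision.snapshot('wrist')
import pickle; pickle.dump(p,open('w7.pkl','wb'))
cv2.imwrite('pics/w7.png',im)
print(proj('wrist',[[513,-351.5,74],[576,-326,90]],p))
```

```text
now 7.7 [ 515.  -346.1  171.8] [-8.998e+01  3.000e-02 -7.206e+01] F [0.4 0.8 0.1] w 0.001
shift [ 0.0045  0.0718 -0.0036] turn [-0.02 -0.06 -0.03] dist 72.0
[[324.5990158  208.79488537]
 [318.99086179 129.49654727]]
```

View pics/w7.png

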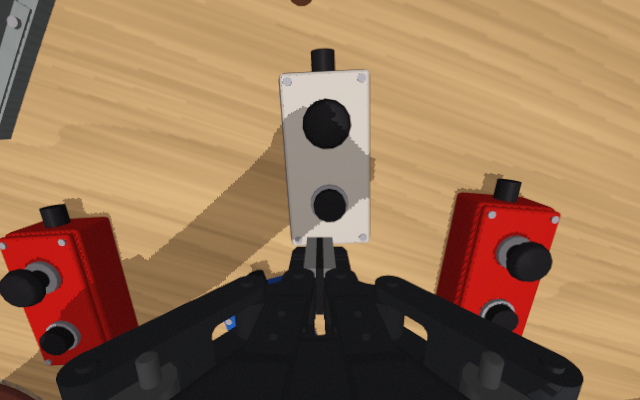

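Run:
```python
from h import *
plan((513,-351.5,100),-72); print(arm.sense()['joint_velocities'].round(1))
p=vision.camera_params('wrist'); im=vision.snapshot('wrist')
c=im[90:240,280:380]; cv2.imwrite('pics/w8c.png',cv2.resize(c,None,fx=4,fy=4,interpolation=cv2.INTER_CUBIC))
m=(im.max(2)<50).astype(np.uint8); m[238:]=0
n,l,st,ce=cv2.connectedComponentsWithStats(m)
for i in range(1,n):
    if 200<st[i,4]<5000: print(st[i],ce[i], onz('wrist',ce[i],74,p).round(1), onz('wrist',ce[i],90,p).round(1))
```

```text
now 7.75 [ 515.3 -346.4  172.5] [-8.993e+01 -3.000e-02 -7.206e+01] F [ 0.6 -0.3  0.4] w 0.003
shift [ 0.0041  0.0725 -0.0038] turn [-0.07 -0.06  0.03] dist 72.7
[-0.  -0.8  0.1 -0.5 -0.  -0.   0. ]
[310  50  24  22 464] [321.48060345  60.44612069] [ 626.2 -312.4   74. ] [ 623.1 -313.2   90. ]
[ 302  100   48   49 1820] [325.20384615 123.97582418] [ 581.9 -330.    74. ] [ 581.8 -329.7   90. ]
[492 179  28  23 486] [505.2962963  189.95473251] [ 577.9 -496.8   74. ] [ 578.  -485.4   90. ]
[313 189  32  33 802] [328.34289277 205.05361596] [ 517.5 -354.1   74. ] [ 521.6 -352.1   90. ]
[ 40 205  30  23 528] [ 54.4375     215.86363636] [ 432.4 -122.9   74. ] [ 442.1 -136.3   90. ]
```

View pics/w8c.png

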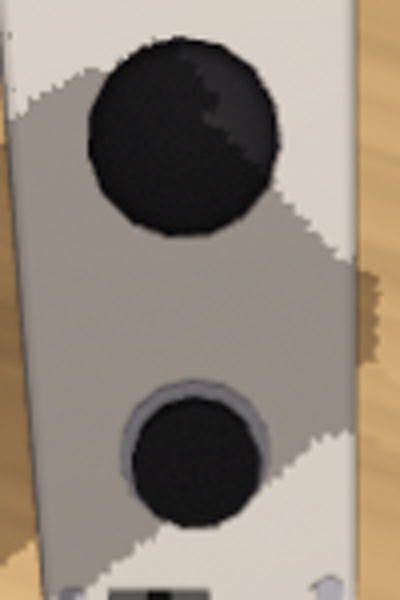

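Call:
apply_moves --targets '[[[0.004,0.02,-0.001,0,0,0],[0.006,0.045,-0.002,0,0,0],[0.006,0.065,-0.002,0,0,0],[0.006,0.075,-0.002,0,0,0],[0.006,0.078,-0.002,0,0,0],[0.006,0.078,-0.002,0,0,0],[0.006,0.078,-0.002,0,0,0]]]'

```text
clock: 8.5
position: [515.3, -353.6, 95.2]
ee_rot: [-89.9, -0.1, -72.1]
contact_force: [1.4, -0.6, 0.1]
width: -0.002
```

Run:
```python
from h import *
plan((515.3,-353,74),-72)
p=vision.camera_params('wrist'); im=vision.snapshot('wrist')
c=im[90:290,240:400]; cv2.imwrite('pics/w9c.png',cv2.resize(c,None,fx=3,fy=3,interpolation=cv2.INTER_CUBIC))
si=vision.snapshot('side');cv2.imwrite('pics/s9c.png',cv2.resize(si[100:220,300:420],None,fx=4.5,fy=4.5,interpolation=cv2.INTER_CUBIC))
```

```text
now 8.5 [ 515.3 -353.6   95.2] [-89.9   -0.11 -72.12] F [ 1.4 -0.6  0.1] w -0.002
shift [-0.0006  0.0212  0.0001] turn [-0.1  -0.12  0.11] dist 21.2
```

View pics/w9c.png

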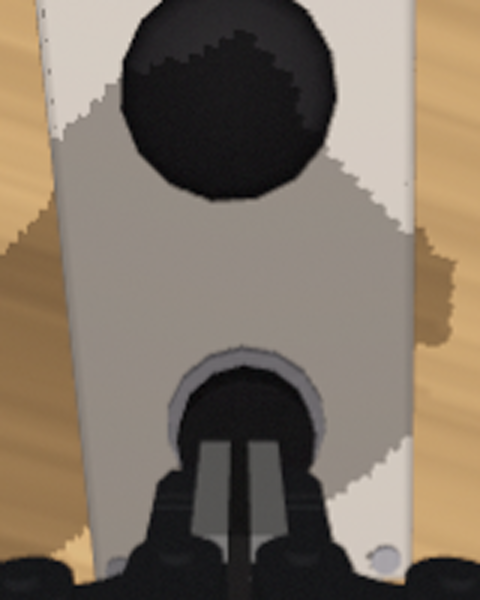

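View pics/s9c.png

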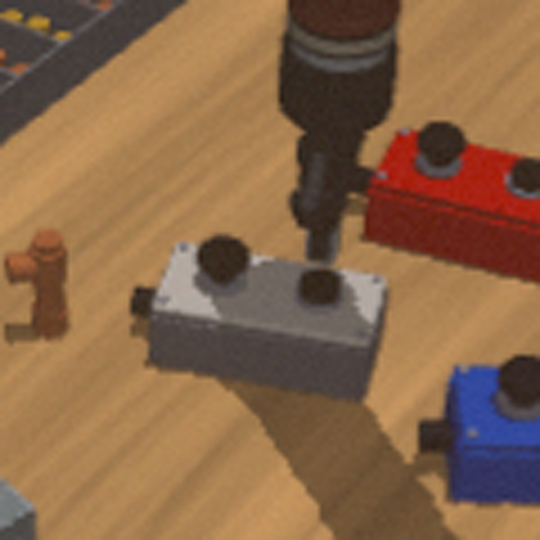

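Call:
apply_moves --targets '[[[0,0.008,0,0,0,0],[0,0.015,0,0,0,0],[0,0.02,0,0,0,0],[0,0.023,0,0,0,0],[0,0.025,0,0,0,0],[0,0.027,0,0,0,0],[0,0.028,0,0,0,0],[0,0.028,0,0,0,0]]]'

```text
clock: 9.4
position: [514.0, -353.0, 67.9]
ee_rot: [-90.0, 0.0, -72.1]
contact_force: [-3.6, 2.5, 12.6]
width: 0.002
```

Call:
apply_moves --targets '[[[0,0.001,0,0,0,0],[0,0.0015,0,0,0,0],[0,0.0015,0,0,0,0]]]'

```text
clock: 9.7
position: [514.0, -353.0, 67.7]
ee_rot: [-90.0, 0.0, -72.1]
contact_force: [-5.6, 3.2, 19.4]
width: -0.001
```

Call:
apply_moves --targets '[[[0,0.001,0,0,0,0],[0,-0.005,0,0,0,0],[0,-0.015,0,0,0,0],[0,-0.035,0,0,0,0],[0,-0.06,0,0,0,0],[0,-0.09,0,0,0,0],[0,-0.12,0,0,0,0],[0,-0.15,0,0,0,0]]]'

```text
clock: 10.5
position: [514.5, -353.3, 215.4]
ee_rot: [-90.0, -0.0, -72.1]
contact_force: [1.4, 0.2, -0.3]
width: 0.003
```

Call:
apply_moves --targets '[[[0,-0.01,-0.03,0,0,0],[0,-0.01,-0.04,0,0,0],[0,-0.01,-0.04,0,0,0],[0,-0.01,-0.04,0,0,0],[0,-0.01,-0.04,0,0,0]]]'

```text
clock: 11.0
position: [477.2, -364.3, 223.0]
ee_rot: [-90.0, 0.1, -72.0]
contact_force: [0.3, 0.8, 0.4]
width: 0.001
```

Run:
```python
from h import *
plan((515.3,-353,74),-72)
for n in('top','side','wrist'): cv2.imwrite(f'pics/{n}_end.png',vision.snapshot(n))
a=cv2.imread('pics/side_end.png');b=cv2.imread('pics/top_end.png')
o=np.hstack([cv2.resize(a[180:310,180:330],(390,340),interpolation=cv2.INTER_CUBIC),cv2.resize(b[140:220,200:320],(400,340),interpolation=cv2.INTER_CUBIC)])
cv2.imwrite('pics/endc.png',o)
```

```text
now 11.0 [ 477.2 -364.3  223. ] [-90.     0.13 -72.04] F [0.3 0.8 0.4] w 0.001
shift [0.0013 0.149  0.0397] turn [-0.   -0.04 -0.13] dist 154.3
```

View pics/endc.png

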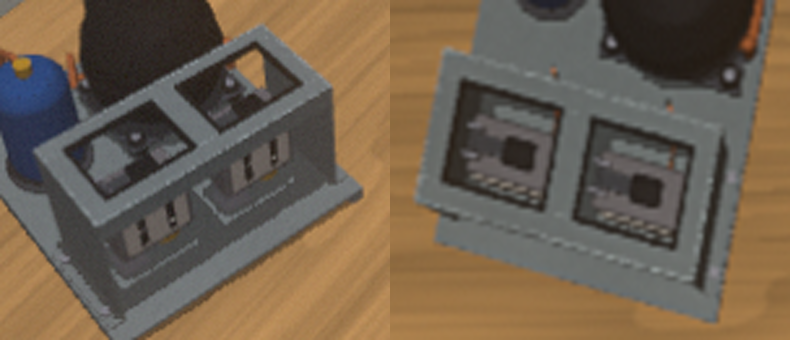

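View pics/side_end.png

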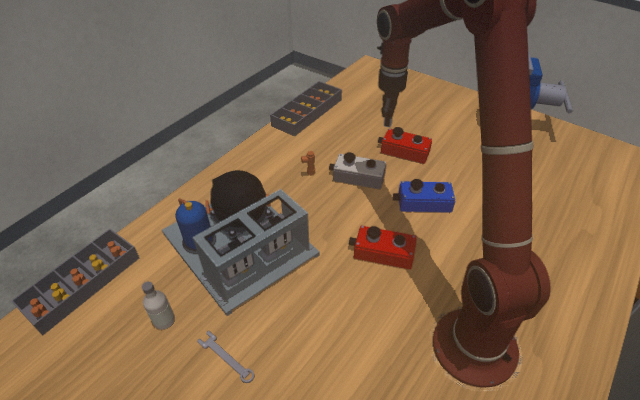

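View pics/wrist_end.png

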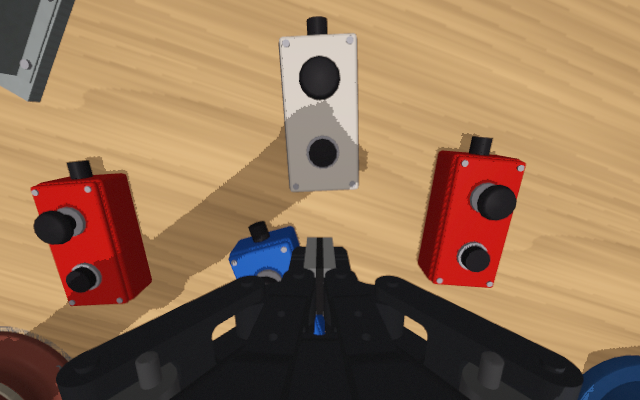

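Run:
```python
from h import *
np.set_printoptions(precision=1,suppress=True)
R=proj('side',[[587.3,170.8,136],[558,50.8,136]]);print('side pred',R, 'top pred',proj('top',[[587.3,170.8,136],[558,50.8,136]]))
a=cv2.imread('pics/side_end.png');b=cv2.imread('pics/top_end.png')
k=8
cs=[cv2.resize(im[int(v)-15:int(v)+15,int(u)-20:int(u)+20],None,fx=9,fy=9,interpolation=cv2.INTER_CUBIC) for im,n in((a,'side'),(b,'top')) for u,v in proj(n,[[587.3,170.8,136],[558,50.8,136]])]
cv2.imwrite('pics/pads.png',np.vstack([np.hstack(cs[:2]),np.hstack(cs[2:])]))
```

```text
side pred [[234.3 242.9]
 [275.  219.1]] top pred [[238.3 175.3]
 [276.5 183.9]]
```

View pics/pads.png

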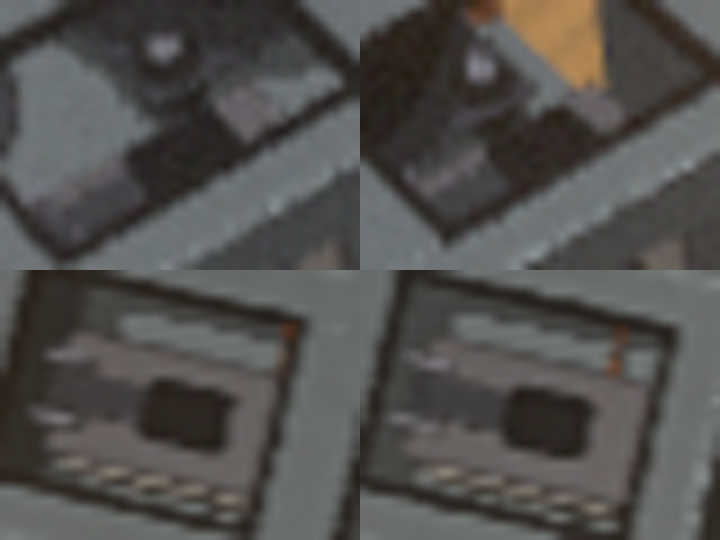

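```bash
python3 -c "
from bench import ticket; print(ticket.hand_in())"
```

```text
the job is handed in; nothing more can be done
None
```

I reset the tripped cut-out and pressed the start button, then handed the job in at about 11 s. No verdict is reported.

- **Which cut-out:** it was the right-hand one. Its pad measured about 156 mm above the bench, against 136 mm for the healthy one.
- **Lever:** I pressed it down through its window with the shut fingertips until it stopped at z ≈ 135 mm with about 22 N. The final top and side pictures show its pad at the calculated home position, lying like the healthy one.
- **Guard:** the wrist pictures showed the fingers clear of the window trim on the way down. The force reading was near zero after I drew out. While pressing I also saw a sideways force of up to about 7 N, which I took to be friction at the pad.
- **Start button:** I pressed the one on the grey box until it stopped at z ≈ 67.7 mm (68 mm expected) with about 19 N, then let it go. The end pictures show the button clear of the fingers. I did not measure its height after release.
- **Left alone:** the stop button, the look-alike boxes, spanner, bottle and tee look unmoved in the final side picture.
- **Disagreement:** the wrist camera placed the start button about 5 mm from where the top and side cameras did. I aimed midway and checked the alignment close up before pressing. The window centre differed by about 2.5 mm in the same way, well within the clearance.

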